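# Reset the height stop of the carton gauge

### The job

The carton gauge's height stop has to be reset for the next pack. Back off the jam nut by its crank pin, turn the adjuster screw by its black knob until the steel pointer points squarely at the upright marker post, then tighten the jam nut firmly again, by feel and without forcing it, so that the screw is locked at that setting. Leave the marker post and the mug, carton and basket where they are.

Things in the scene. Friction and masses are not known exactly. Their poses are not given: they have to be found in the camera images.
- gauge: Grey bench gauge, fixed: base plate 270 x 170 x 12 mm, a column on its far side, an arm 87 to 113 mm above the table over a cardboard carton. Origin on the table under the vertical screw axis, about which nut, screw and marker turn; z up, x from the axis to the column. Nothing of it is taller than 205 mm.
- pin_center (a point): Holding point on the jam nut's crank pin: an upright round steel pin, 18 mm in diameter, 100 mm from the screw axis, on a flat arm of the dark hexagonal nut. The pin is free from 137 to 190 mm above the table; this point is on its axis at 167 mm. It goes round with the nut; at the start it lies about towards -y of the gauge.
- nut (a joint): Turn of the jam nut, rad, anticlockwise seen from above positive; 0 (tight) at the start, range -1.6 to 1.0. Anticlockwise loosens: 0.3 rad frees it surely. Clockwise tightens. Running free it needs about 4 N at the pin; as it tightens this rises by about 2.5 N per 0.1 rad: stop at 8 to 12 N tangentially at the pin; over 15 N is overtight. Friction keeps it tight when let go.
- knob_center (a point): Centre of the black bar knob on top of the adjuster screw, on the screw axis: bar 64 mm long, 20 mm wide, 36 mm high (from 164 to 200 mm above the table, 4 mm higher at most when turned), to be pinched across its 20 mm width. Below it is a round steel flange, 68 mm in diameter, top at 164 mm. The bar lies in line with the pointer.
- pointer_tip (a point): Tip of the flat steel pointer that sticks out from the screw's flange along the knob's bar, 68 mm from the screw axis, 160 mm above the table.
- marker_spot (a point): Where the pointer tip must come to: 68 mm from the screw axis, 160 mm above the table, 8 mm short of the upright steel marker post (8 mm wide, 10 mm deep, up to 167 mm above the table, on a stiff flat arm at 119 mm height). It lies 0.6 to 2.1 rad anticlockwise from the pointer at the start. The post must not be moved.
- washer: Keyed steel washer, 60 mm in diameter, that cannot turn; the nut lifts it against the underside of the screw's flange, which locks the screw. Turning the screw anticlockwise raises the flange, so the nut then gets tight farther clockwise than before, up to about 1 rad: tightness must be felt.
- screw: The adjuster screw with knob, flange, pointer and foot; origin on the screw axis near the table; yaw grows anticlockwise. Locked while the nut is tight; when it is loose it turns (2.4 rad anticlockwise of room) with about 0.2 N m and stays where it is left. It rises 1.8 mm per rad anticlockwise.
- mug: White ceramic mug, 80 mm in diameter, 95 mm high, a bystander; origin at its underside.
- carton: Closed cardboard carton 110 x 110 x 42 mm, a bystander; origin at its underside.
- basket: White plastic basket 340 x 260 x 130 mm with cartons in it, a bystander; origin at its underside.

How it is judged:
By the outcome, as a careful person would: the job done as asked, in the order asked, and still so for the second after the job is handed in, with the robot touching nothing.
It also fails if it takes over 70 s, if anything falls off the work surface, if the arm or the gripper's body presses on something with over 40 N, if the wrist force passes 120 N, or if a joint passes its speed limit or range.

### The arm

A 7-joint arm with a two-finger parallel gripper is mounted at the origin on the work surface. World frame = base frame: x ahead of the robot, y to its left, z up, the work surface at z = 0. Lengths are in m, angles in rad, forces in N, time in s.
With the tool pointing down it reaches from about 0.35 to 0.9 m from the base axis. Payload 7.2 kg.
Tool frame: the origin (TCP) lies on the centre line of the jaws, within the pads' length; the fingertips stand 14 mm ahead of it and the grasp point (between the pads) lies 5 mm behind it; z points along the fingers, y is the direction in which the jaws open and shut (so a half turn about z gives the same grasp; the last joint's range is limited). The gripper opens to 88 mm and grips with 3 to 60 N. Pads are 20 mm wide; open, the fingers measure 115 mm over their backs; the gripper's body (75 mm by 178 mm) begins 61 mm behind the grasp point.
Start: joints at [-1.26, 0.411, -0.013, 1.596, 0.006, 1.134, -0.082], TCP at [0.231, 0.581, 0.237] pointing down, gripper open.
Joint ranges: [-2.95, 2.95], [-0.29, 1.99], [-1.47, 1.44], [0.14, 2.54], [-1.03, 4.17], [0.13, 1.85], [-2.86, 2.86]. Speed limits (rad/s): [2.39, 2.39, 3.01, 3.01, 3.14, 3.14, 3.14].

### API

Orientations are given as a unit quaternion [w, x, y, z].
In Python, from rig import * gives the robot as it stands.
- The arm moves only by the shell command python3 -m creep 'ROWS' [FORCE]. ROWS is JSON, a list of rows, each a list of 3 entries, a list of its own where there are three numbers: the finger opening in mm, from 0 to 87.8, then the shift along the tool's x, y, z as a fraction of full scale, then the turn, a rotation vector about the tool's x, y, z as a fraction of full scale. In form: [[grip, [tx, ty, tz], [rx, ry, rz]], ...]. A call has 1 to 12 rows; each row is the pose to reach, as a shift and turn from the pose measured when the call began, along the tool's axes at that moment, turning the shorter way round; what a row does not reach only later rows make up. Full scale, the value 1, is 0.1 m for a shift and 360 degrees for a turn. A row lasts 1/10 s, in which the tool goes at most 50 mm and 8.59 degrees, less where a joint would pass 70% of its speed; a pose out of reach is approached as far as the arm can. A call with a number of a shift or a turn outside -1 to 1 is refused whole. A call with a gripper value outside its range is refused whole. The fingers move at their own pace and stop on an object; FORCE is the grip in N (left out, the last holds). Time passes only in rows, so rows that repeat a pose let the fingers close. It gives the time, the measured TCP pose, the force and the opening at its end, in the units of the state.
- get_obs(): the state, without advancing time (a new reading comes with each control period).
- read_camera(name): name is "side" or "top"; returns the picture (384x512x3 uint8, red, green, blue); there is no depth.
- calibration(name): a dict with "fx", "fy", "cx", "cy" (pixels), "rvec" (rotation vector, rad) and "tvec" (3), from world to camera coordinates, as OpenCV has them. Camera axes: x right, y down, z forward; pixel columns grow to the right and rows downward; lengths in m; the calibration is good to about 2 mm. A picture is of the moment at which its call begins. calibration takes no time and is no camera call.
- finish_job(): hands the job in, once; it reports no verdict.
The state is a dict: "time": time; "q": joint angles; "qd": joint speeds; "joint_torque": joint torques, N m; "tool_pos": TCP position; "orientation": TCP orientation; "wrist_force": force on the tool from outside, world axes, zero at the start; "ft_torque": the same for the moment, N m; "width": finger opening in m.
Only numpy, scipy, OpenCV 4.12 (cv2) and the standard library are available. Lean on these libraries where they do the work, as an engineer would, in place of code of your own. Each camera call takes 0.05 s, during which the arm holds its last target. There are 200 camera calls.

## Working session

There is one attempt and no reset: what is moved stays moved. The work goes in short steps, Python scripts to look and compute and a shell command to move; the robot and the scene stay as the last step left them, time stands still between calls to the robot, and variables do not carry over. Pictures are saved under pics/ and viewed, about 8 in all and at most 12, crops included, and the job is handed in when it is done.

```bash
mkdir -p pics; python3 - <<'E'
from rig import *
import cv2
for n in("top","side"):
    im=read_camera(n); cv2.imwrite(f"pics/{n}0.png",im[:,:,::-1]); print(n,calibration(n))
o=get_obs(); print(o)
E
```

```text
top {'fx': 476.4791840402343, 'fy': 476.4791840402343, 'cx': 256.1205363212653, 'cy': 190.34975608684934, 'rvec': array([ 2.1193788 , -2.12678481,  0.2075219 ]), 'tvec': array([0.02124265, 0.4838813 , 1.61536766])}
side {'fx': 376.49228985034415, 'fy': 376.49228985034415, 'cx': 255.67035387935073, 'cy': 196.96190878408993, 'rvec': array([ 2.16408474, -0.98109301,  0.42190176]), 'tvec': array([-0.31658559,  0.352125  ,  0.96192224])}
{'time': 0.1, 'q': array([-1.2602082 ,  0.41184838, -0.01270933,  1.59695995,  0.00558713,
        1.13428283, -0.08222726]), 'qd': array([ 0.00163016, -0.00188318,  0.00036502, -0.00085731,  0.00240081,
       -0.00073296, -0.00142062]), 'joint_torque': array([ 3.31356801e-03, -5.89091778e+01,  6.44241963e-01, -2.91711026e+01,
       -5.36738976e-02,  1.44357712e-02,  5.45647197e-05]), 'tool_pos': array([0.2309933 , 0.58027966, 0.23587558]), 'orientation': array([-9.20146468e-05,  1.88269162e-01,  9.82117196e-01, -7.25733189e-04]), 'wrist_force': array([-1.47532916, -0.50415516, -0.19281605]), 'ft_torque': array([0.01830489, 0.01907965, 0.0275909 ]), 'width': 0.08767197639653165}
```

View pics/top0.png

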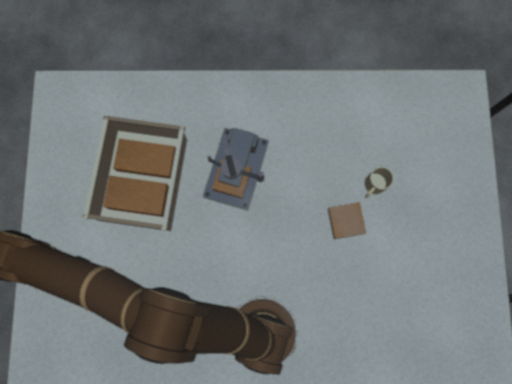

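View pics/side0.png

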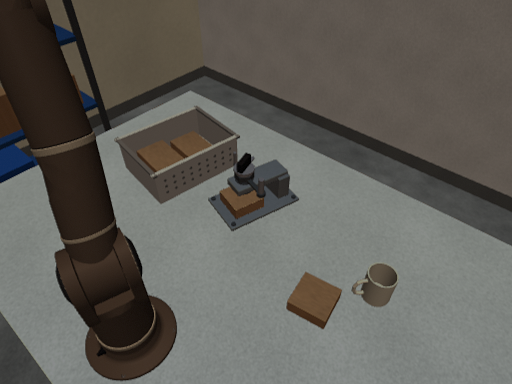

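Top view: the gauge is around px (236,168), with the knob at about (231,166), the pin at about (261,177) and possibly the marker post at about (211,159). I'll enlarge both crops.

```bash
cat > h.py <<'E'
from rig import *
import numpy as np, cv2
from scipy.spatial.transform import Rotation as R
def ray(n,u,v,z):
    c=calibration(n); M=R.from_rotvec(c["rvec"]).as_matrix(); t=np.array(c["tvec"])
    d=M.T@np.array([(u-c["cx"])/c["fx"],(v-c["cy"])/c["fy"],1]); o=-M.T@t
    return o+d*(z-o[2])/d[2]
def px(n,p):
    c=calibration(n); K=np.array([[c["fx"],0,c["cx"]],[0,c["fy"],c["cy"]],[0,0,1]])
    return cv2.projectPoints(np.array([p],float),np.array(c["rvec"]),np.array(c["tvec"]),K,None)[0].ravel()
def rot(): 
    q=get_obs()["orientation"]; return R.from_quat([q[1],q[2],q[3],q[0]]).as_matrix()
E
python3 - <<'E'
import cv2
import numpy as np
a=cv2.imread("pics/top0.png")[120:215,195:275]
b=cv2.imread("pics/side0.png")[145:230,205:305]
f=lambda x,k:cv2.convertScaleAbs(cv2.resize(x,None,fx=k,fy=k,interpolation=cv2.INTER_CUBIC),alpha=1.6)
A=f(a,5);B=f(b,4)  # 400x475, 400x340
o=np.zeros((475,800,3),np.uint8);o[:,:400]=A;o[:340,400:]=B
cv2.imwrite("pics/c0.png",o)
E
```

```text
(no output)
```

View pics/c0.png

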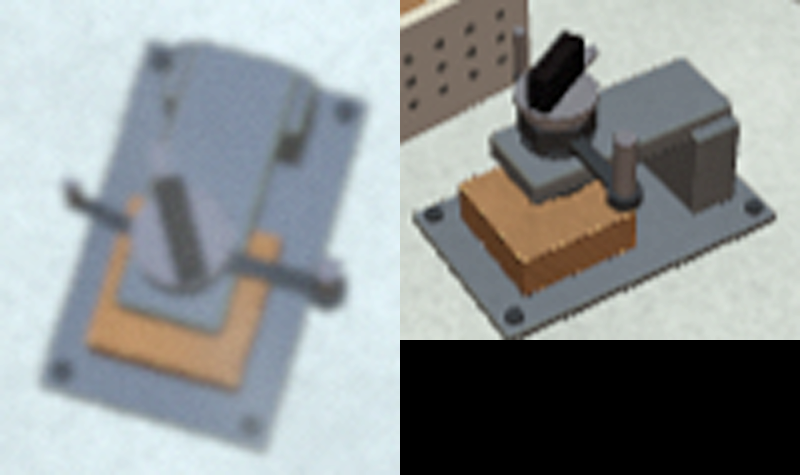

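Enlarged top crop: knob top at about px (231,165.6), pointer tip (226.6,150), post top (209.4,158), pin top (261,174). Side crop: pin top (261.2,178.5), post top (234.7,152).

```bash
python3 - <<'E'
from h import *
im=cv2.cvtColor(read_camera("top"),cv2.COLOR_RGB2BGR)
# knob bar: darkest pixels near
g=cv2.resize(im[120:215,195:275],None,fx=8,fy=8,interpolation=cv2.INTER_CUBIC).max(2)
m=np.zeros_like(g);m[(g<58)]=255
for c in cv2.findContours(m,cv2.RETR_EXTERNAL,cv2.CHAIN_APPROX_NONE)[0]:
    if cv2.contourArea(c)>800:
        r=cv2.minAreaRect(c);u,v=(np.array(r[0])+.5)/8-.5+[195,120]
        b=cv2.boxPoints(r)/8+[194.5,119.5]
        print(r[1],(u,v),ray("top",u,v,.2).round(4));print([ray("top",*p,.2)[:2].round(4) for p in b])
k=ray("top",231,165.6,.2);p=ray("top",260.8,174,.19);s=ray("top",209.2,157.8,.167);t=ray("top",226.4,150,.16)
print("knob",k,"pin",p,"post",s,"tip",t)
print("side pin",ray("side",261.2,178.8,.19),"post",ray("side",234.7,152,.167), "tip",ray("side",253.5,157,.16))
# base holes (z .012): corners
for c in[(160,58),(345,110),(62,372),(250,426)]: print(ray("top",c[0]/5+194.6,c[1]/5+119.6,.012).round(4))
for a,b in((k,p),(k,s),(k,t)): d=(b-a)[:2];print(np.hypot(*d),np.degrees(np.arctan2(d[1],d[0])))
E
```

```text
(154.34642028808594, 30.270931243896484) (np.float64(230.43108367919922), np.float64(165.39654159545898)) [0.5356 0.1019 0.2   ]
[array([0.5649, 0.1161]), array([0.5681, 0.1044]), array([0.5069, 0.0882]), array([0.5037, 0.0997])]
(31.60223388671875, 46.560264587402344) (np.float64(252.6765899658203), np.float64(148.8300666809082)) [0.5901 0.0308 0.2   ]
[array([0.5839, 0.0404]), array([0.6018, 0.0333]), array([0.5968, 0.0215]), array([0.5789, 0.0287])]
knob [0.53492116 0.10006941 0.2       ] pin [0.50945252 0.00501115 0.19      ] post [0.56955602 0.17316392 0.167     ] tip [0.59779733 0.11754189 0.16      ]
side pin [0.51154346 0.00569768 0.19      ] post [0.57614576 0.17566764 0.167     ] tip [0.60384873 0.11736624 0.16      ]
[0.7106 0.1262 0.012 ]
[ 0.6708 -0.0085  0.012 ]
[0.4779 0.194  0.012 ]
[0.4386 0.0604 0.012 ]
0.09841099811433905 -104.9987912324423
0.08088499011877397 64.64668854853211
0.0652587195682762 15.52993082379957
```

```bash
T='python3 -m creep'
$T '[[60,[-1,-0.91,-0.25],[0,0,0]],[60,[-1,-0.91,-0.25],[0,0,0]],[60,[-1,-0.91,-0.25],[0,0,0]]]'
$T '[[60,[-1,-0.91,0],[0,0,0]],[60,[-1,-0.91,0],[0,0,0]],[60,[-1,-0.91,0],[0,0,0]]]'
$T '[[60,[-1,-0.91,0],[0,0,0]],[60,[-1,-0.91,0],[0,0,0]],[60,[-1,-0.91,0],[0,0,0.05]],[60,[-1,-0.91,0],[0,0,0.05]]]'
python3 - <<'E'
from h import *
o=get_obs();M=rot();print(o["tool_pos"],o["q"].round(2),M.round(3),np.degrees(np.arctan2(M[1,1],M[0,1])),o["wrist_force"])
print(M.T@(np.array([.5105,.0055,.25])-o["tool_pos"])*10)
E
```

```text
time: 0.45
tool_pos: [0.2916, 0.4562, 0.2611]
orientation: [0.0, 0.189, 0.982, -0.001]
wrist_force: [1.7, 0.1, 0.4]
width: 0.0674
time: 0.75
tool_pos: [0.3518, 0.3316, 0.2615]
orientation: [0.0, 0.19, 0.982, -0.001]
wrist_force: [0.3, 0.3, 0.3]
width: 0.0604
time: 1.15
tool_pos: [0.4128, 0.2044, 0.262]
orientation: [0.001, 0.341, 0.94, -0.002]
wrist_force: [-1.2, 0.3, 0.5]
width: 0.0597
[0.41275064 0.20444152 0.26203455] [-0.78  0.1   0.23  1.95 -0.02  1.09  0.33] [[-0.768  0.641  0.001]
 [ 0.641  0.768 -0.004]
 [-0.003 -0.002 -1.   ]] 50.13638797079874 [-1.20214462  0.34444744  0.45877406]
[-2.02503375 -0.90020907  0.1288866 ]
```

```bash
T='python3 -m creep'
$T '[[50,[-0.5,-0.23,0],[0,0,0.02]],[50,[-1,-0.45,0],[0,0,0.04]],[50,[-1,-0.45,0],[0,0,0.04]]]'
$T '[[50,[-0.4,-0.3,0],[0,0,0.02]],[50,[-0.8,-0.6,0],[0,0,0.045]],[50,[-0.8,-0.6,0],[0,0,0.07]],[50,[-0.8,-0.6,0],[0,0,0.09]],[50,[-0.8,-0.6,0],[0,0,0.115]],[50,[-0.8,-0.6,0],[0,0,0.14]],[50,[-0.8,-0.6,0],[0,0,0.14]],[50,[-0.8,-0.6,0],[0,0,0.14]]]'
python3 - <<'E'
from h import *
o=get_obs();M=rot();print(o["tool_pos"],o["q"].round(2),np.degrees(np.arctan2(M[1,1],M[0,1])),o["wrist_force"])
print(M.T@(np.array([.5105,.0055,.163])-o["tool_pos"])*10)
E
```

```text
time: 1.45
tool_pos: [0.4621, 0.1009, 0.2627]
orientation: [0.002, 0.46, 0.888, -0.002]
wrist_force: [-0.0, 1.3, -0.3]
width: 0.0504
time: 2.25
tool_pos: [0.459, 0.0011, 0.2631]
orientation: [0.003, 0.793, 0.609, -0.001]
wrist_force: [-0.3, 0.5, 0.1]
width: 0.0497
[0.45902565 0.00105771 0.26313089] [-0.57  0.09  0.5   1.97 -0.04  1.09 -0.32] -15.008969872506992 [-0.26799652  0.50820625  0.07523876]
[0.1806978  0.48262746 1.00198448]
```

```bash
T='python3 -m creep'
$T '[[50,[0.18,0.48,0],[0,0,0]],[50,[0.18,0.48,0.3],[0,0,0]],[50,[0.18,0.48,0.6],[0,0,0]],[50,[0.18,0.48,0.8],[0,0,0]],[50,[0.18,0.48,1],[0,0,0]],[50,[0.18,0.48,1],[0,0,0]]]'
python3 - <<'E'
from h import *
o=get_obs();M=rot();print(o["tool_pos"],o["wrist_force"])
a=cv2.cvtColor(read_camera("top"),cv2.COLOR_RGB2BGR)[120:215,195:275]
b=cv2.cvtColor(read_camera("side"),cv2.COLOR_RGB2BGR)[125:225,205:305]
f=lambda x,k:cv2.convertScaleAbs(cv2.resize(x,None,fx=k,fy=k,interpolation=cv2.INTER_CUBIC),alpha=1.6)
o=np.zeros((475,800,3),np.uint8);o[:,:400]=f(a,5);o[:400,400:]=f(b,4)
cv2.imwrite("pics/c1.png",o)
E
```

```text
time: 2.85
tool_pos: [0.5086, 0.0055, 0.1609]
orientation: [0.002, 0.792, 0.61, -0.003]
wrist_force: [0.2, -0.2, 0.6]
width: 0.05
[0.50857611 0.00545128 0.16090483] [ 0.16791824 -0.17221712  0.5660431 ]
```

View pics/c1.png

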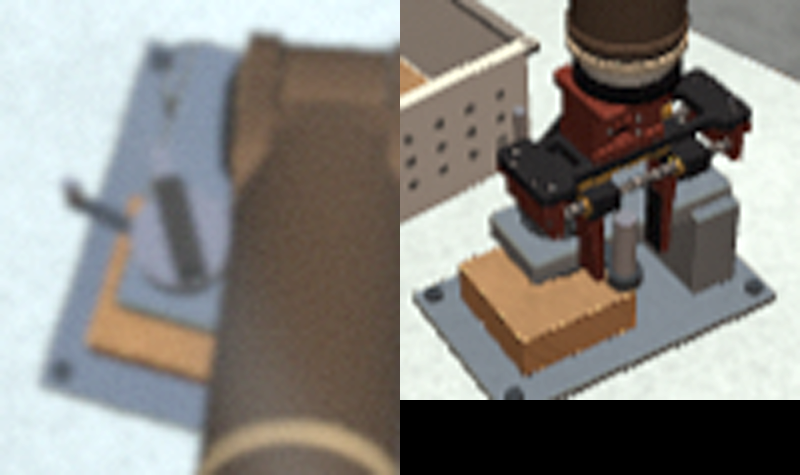

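The side view shows the pin standing between the open fingers (crop px 625,240), while the top view is partly blocked by the arm. Next I close on the pin.

```bash
T='python3 -m creep'
$T '[[14,[0,0,0],[0,0,0]],[14,[0,0,0],[0,0,0]],[14,[0,0,0],[0,0,0]],[14,[0,0,0],[0,0,0]],[14,[0,0,0],[0,0,0]],[14,[0,0,0],[0,0,0]],[14,[0,0,0],[0,0,0]]]' 25
python3 - <<'E'
from h import *
o=get_obs();M=rot();print(o["tool_pos"],o["wrist_force"],o["ft_torque"],M.round(3))
E
```

```text
time: 3.65
tool_pos: [0.5103, 0.0055, 0.1637]
orientation: [0.002, 0.793, 0.609, -0.001]
wrist_force: [-1.3, 0.1, 5.7]
width: 0.0177
[0.5102854  0.00546868 0.16374471] [-1.32794436  0.13657623  5.72805616] [0.00982435 0.51998925 0.02421908] [[ 0.257  0.966  0.001]
 [ 0.966 -0.257 -0.005]
 [-0.005  0.003 -1.   ]]
```

```bash
T='python3 -m creep'
$T '[[14,[0.003,0.08,0],[0,0,-0.013]],[14,[0.011,0.149,0],[0,0,-0.024]],[14,[0.026,0.228,0],[0,0,-0.037]],[14,[0.045,0.296,0],[0,0,-0.048]],[14,[0.071,0.371,0],[0,0,-0.06]],[14,[0.087,0.408,0],[0,0,-0.067]],[14,[0.087,0.408,0],[0,0,-0.067]],[14,[0.087,0.408,0],[0,0,-0.067]]]'
python3 - <<'E'
from h import *
o=get_obs();M=rot();print(o["tool_pos"],o["wrist_force"],o["ft_torque"],M.round(3))
d=o["tool_pos"][:2]-[.5356,.102];print(np.hypot(*d),np.degrees(np.arctan2(d[1],d[0])))
E
```

```text
time: 4.45
tool_pos: [0.5522, 0.0024, 0.1638]
orientation: [0.003, 0.649, 0.761, -0.002]
wrist_force: [1.1, -4.3, 0.0]
width: 0.0177
[0.55220247 0.00237576 0.16379983] [ 1.09644745 -4.26948911  0.04291805] [-0.89917116 -0.15125186  0.12230041] [[-0.158  0.987  0.002]
 [ 0.987  0.158 -0.006]
 [-0.006  0.001 -1.   ]]
0.10099817079114115 -80.53855541771621
```

```bash
T='python3 -m creep'
$T '[[45,[0,0,0],[0,0,0]],[45,[0,0,0],[0,0,0]],[45,[0,0,0],[0,0,0]],[45,[0,0,-0.3],[0,0,0]],[45,[0,0,-0.6],[0,0,0]],[45,[0,0,-0.8],[0,0,0]],[45,[0,0,-0.8],[0,0,0]]]'
$T '[[45,[0.3,0,0],[0,0,0.02]],[45,[0.6,0,0],[0,0,0.043]],[45,[0.8,0,0],[0,0,0.066]],[45,[1,0,0],[0,0,0.09]],[45,[1,0,0],[0,0,0.113]],[45,[1,0,0],[0,0,0.136]],[45,[1,0,0],[0,0,0.16]],[45,[1,0,0],[0,0,0.183]],[45,[1,0,0],[0,0,0.206]],[45,[1,0,0],[0,0,0.233]],[45,[1,0,0],[0,0,0.233]],[45,[1,0,0],[0,0,0.233]]]'
python3 - <<'E'
from h import *
o=get_obs();M=rot();print(o["tool_pos"],o["wrist_force"],M.round(3),np.degrees(np.arctan2(M[1,1],M[0,1])),o["q"].round(2))
print(M.T@(np.array([.5356,.1015,.185])-o["tool_pos"])*10)
E
```

```text
time: 5.15
tool_pos: [0.5535, 0.0033, 0.2466]
orientation: [0.004, 0.649, 0.761, 0.0]
wrist_force: [0.2, 0.2, 0.8]
width: 0.0448
time: 6.35
tool_pos: [0.5373, 0.1023, 0.2453]
orientation: [0.003, 0.991, 0.134, 0.003]
wrist_force: [0.4, -0.9, 0.5]
width: 0.0445
[0.53725194 0.10231089 0.24528343] [ 0.43747161 -0.91691982  0.53248315] [[ 0.964  0.266  0.006]
 [ 0.266 -0.964 -0.005]
 [ 0.004  0.007 -1.   ]] -74.55610918094861 [-0.79  0.3   0.64  1.81 -0.19  1.09 -1.38]
[-0.02073865 -0.00065151  0.60275811]
```

Now I go down and pinch with moderate force.

```bash
T='python3 -m creep'
$T '[[45,[-0.02,0,0.2],[0,0,0]],[45,[-0.02,0,0.4],[0,0,0]],[45,[-0.02,0,0.6],[0,0,0]],[45,[-0.02,0,0.6],[0,0,0]],[15,[-0.02,0,0.6],[0,0,0]],[15,[-0.02,0,0.6],[0,0,0]],[15,[-0.02,0,0.6],[0,0,0]],[15,[-0.02,0,0.6],[0,0,0]],[15,[-0.02,0,0.6],[0,0,0]],[15,[-0.02,0,0.6],[0,0,0]],[15,[-0.02,0,0.6],[0,0,0]]]' 35
python3 - <<'E'
from h import *
o=get_obs();M=rot();print(o["tool_pos"],o["wrist_force"],o["ft_torque"],M.round(3),np.degrees(np.arctan2(M[1,1],M[0,1])))
o=cv2.cvtColor(read_camera("side"),cv2.COLOR_RGB2BGR)[115:215,205:305]
cv2.imwrite("pics/c2.png",cv2.convertScaleAbs(cv2.resize(o,None,fx=6,fy=6,interpolation=cv2.INTER_CUBIC),alpha=1.6))
E
```

```text
time: 7.45
tool_pos: [0.5364, 0.101, 0.1861]
orientation: [0.003, 0.991, 0.134, 0.003]
wrist_force: [-0.4, -3.0, 6.6]
width: 0.0198
[0.53638125 0.10095851 0.18608922] [-0.3893383  -3.04365054  6.61666812] [-0.30446561  0.22632944 -0.04392733] [[ 0.964  0.266  0.008]
 [ 0.266 -0.964 -0.005]
 [ 0.006  0.007 -1.   ]] -74.59692758393695
```

View pics/c2.png

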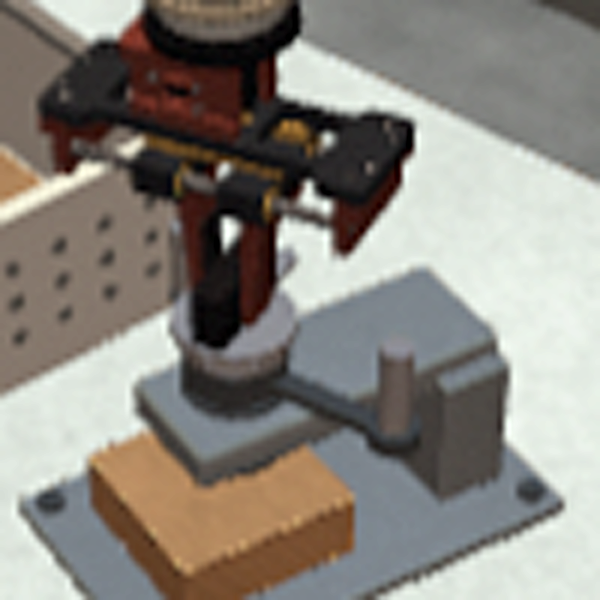

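The knob is pinched (width 19.8 mm) and the bar is at yaw 15.4°. I estimate the post at about 63°, so I turn to about 61° first and then remeasure.

```bash
T='python3 -m creep'
$T '[[15,[0,0,0],[0,0,-0.016]],[15,[0,0,-0.004],[0,0,-0.032]],[15,[0,0,-0.006],[0,0,-0.048]],[15,[0,0,-0.008],[0,0,-0.064]],[15,[0,0,-0.01],[0,0,-0.08]],[15,[0,0,-0.012],[0,0,-0.096]],[15,[0,0,-0.014],[0,0,-0.112]],[15,[0,0,-0.015],[0,0,-0.127]],[15,[0,0,-0.015],[0,0,-0.127]],[15,[0,0,-0.015],[0,0,-0.127]]]'
python3 - <<'E'
from h import *
o=get_obs();M=rot();print(o["tool_pos"],o["wrist_force"],o["ft_torque"],M.round(3),np.degrees(np.arctan2(M[1,1],M[0,1])))
E
$T '[[45,[0,0,0],[0,0,0]],[45,[0,0,0],[0,0,0]],[45,[0,0,0],[0,0,0]],[45,[0,0,-0.3],[0,0,0]],[45,[0,0,-0.6],[0,0,0]],[45,[-0.5,0,-0.6],[0,0,0]],[45,[-1,0,-0.6],[0,0,0]],[45,[-1,0,-0.6],[0,0,0]]]'
$T '[[45,[-0.5,0,0],[0,0,0]],[45,[-1,0,0],[0,0,0]],[45,[-1,0,0],[0,0,0]]]'
python3 - <<'E'
from h import *
o=get_obs();M=rot();print(o["tool_pos"],o["q"].round(2),M.round(3))
cv2.imwrite("pics/t3.png",read_camera("top")[:,:,::-1]);cv2.imwrite("pics/s3.png",read_camera("side")[:,:,::-1])
a=cv2.imread("pics/t3.png")[140:190,200:240];b=cv2.imread("pics/s3.png")[145:185,222:262]
f=lambda x:cv2.convertScaleAbs(cv2.resize(x,None,fx=10,fy=10,interpolation=cv2.INTER_CUBIC),alpha=1.6)
o=np.zeros((500,800,3),np.uint8);o[:,:400]=f(a);o[:400,400:]=f(b)
cv2.imwrite("pics/c3.png",o)
E
```

```text
time: 8.5
tool_pos: [0.5373, 0.0997, 0.1877]
orientation: [0.005, 0.861, 0.508, 0.002]
wrist_force: [6.0, -5.2, -1.6]
width: 0.0197
[0.53729361 0.09965104 0.18765718] [ 6.02206369 -5.23792282 -1.5812485 ] [-0.60223357 -0.45952197  0.106399  ] [[ 0.484  0.875  0.009]
 [ 0.875 -0.484 -0.006]
 [-0.001  0.011 -1.   ]] -28.919726179058035
time: 9.3
tool_pos: [0.4857, 0.007, 0.2483]
orientation: [0.005, 0.863, 0.505, 0.002]
wrist_force: [1.0, -0.5, -0.0]
width: 0.0451
time: 9.6
tool_pos: [0.4341, -0.0843, 0.2486]
orientation: [0.005, 0.865, 0.503, 0.002]
wrist_force: [-0.2, 0.1, -0.3]
width: 0.0453
[ 0.43405273 -0.08431773  0.24862691] [-0.46  0.06  0.57  2.03 -0.03  1.05 -0.39] [[ 0.495  0.869  0.008]
 [ 0.869 -0.495 -0.006]
 [-0.002  0.01  -1.   ]]
```

View pics/c3.png

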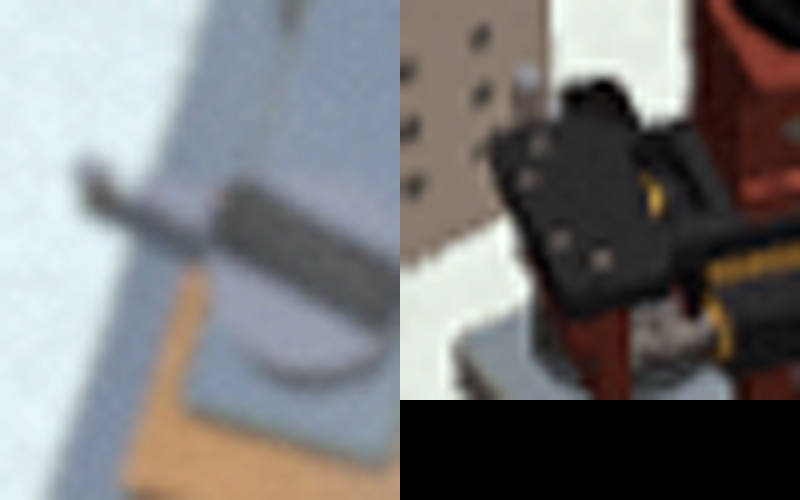

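Top crop: the post top is near px (208.8,156), the pointer tip near (214.8,159), and they look nearly in line. The gripper hides the knob in the side view, so I move the arm clear and measure with both cameras.

```bash
T='python3 -m creep'
$T '[[45,[-0.5,0.28,0],[0,0,0]],[45,[-1,0.57,0],[0,0,0]],[45,[-1,0.57,0],[0,0,0]]]'
$T '[[45,[-0.5,0.28,0],[0,0,0]],[45,[-1,0.57,0],[0,0,0]],[45,[-1,0.57,0],[0,0,0]]]'
python3 - <<'E'
from h import *
cv2.imwrite("pics/t4.png",read_camera("top")[:,:,::-1]);cv2.imwrite("pics/s4.png",read_camera("side")[:,:,::-1])
a=cv2.imread("pics/t4.png")
g=cv2.resize(a[120:215,195:275],None,fx=8,fy=8,interpolation=cv2.INTER_CUBIC).max(2)
m=np.uint8(g<58)*255
for c in cv2.findContours(m,cv2.RETR_EXTERNAL,cv2.CHAIN_APPROX_NONE)[0]:
    if cv2.contourArea(c)>800:
        r=cv2.minAreaRect(c);b=[ray("top",*p,.2)[:2] for p in cv2.boxPoints(r)/8+[194.5,119.5]]
        e=b[0]-b[1] if np.hypot(*(b[0]-b[1]))>np.hypot(*(b[1]-b[2])) else b[1]-b[2]
        print(np.mean(b,0),np.degrees(np.arctan(e[1]/e[0])),np.hypot(*e))
for ax in([.5356,.1019],):
  for deg in(58,62,66):
    t=np.radians(deg);p=lambda r,z:[ax[0]+r*np.cos(t),ax[1]+r*np.sin(t),z]
    print(deg,[px(n,p(r,z)).round(2) for n in("top","side") for r,z in((.081,.167),(.068,.1615))])
a=a[145:175,200:240];b=cv2.imread("pics/s4.png")[140:180,222:262]
f=lambda x:cv2.convertScaleAbs(cv2.resize(x,None,fx=10,fy=10,interpolation=cv2.INTER_CUBIC),alpha=1.6)
o=np.zeros((400,800,3),np.uint8);o[:300,:400]=f(a);o[:400,400:]=f(b)
cv2.imwrite("pics/c4.png",o)
E
```

```text
time: 10.0
tool_pos: [0.4377, -0.1987, 0.2498]
orientation: [0.006, 0.864, 0.503, 0.003]
wrist_force: [0.1, -0.1, 0.4]
width: 0.045
time: 10.3
tool_pos: [0.439, -0.3168, 0.2506]
orientation: [0.007, 0.864, 0.503, 0.002]
wrist_force: [-0.7, -0.4, 0.0]
width: 0.045
[0.54185803 0.11637205] 53.19031911147719 0.03152625899394525
[0.58974956 0.03101853] -15.11317658818093 0.016305477046539757
58 [array([210.03, 155.14]), array([213.51, 157.61]), array([236.31, 152.29]), array([237.38, 155.94])]
62 [array([209.14, 156.59]), array([212.77, 158.82]), array([234.67, 152.62]), array([235.99, 156.22])]
66 [array([208.36, 158.1 ]), array([212.12, 160.08]), array([233.06, 153.02]), array([234.64, 156.56])]
```

View pics/c4.png

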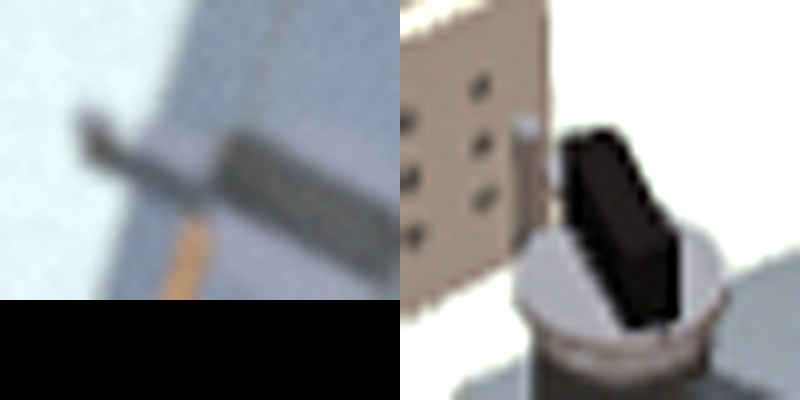

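Post top: top-view px (208.75,156.05) gives about 61.4°, and side-view px (234.25,152.25) gives about 62.8°. The bar mask broke into fragments, so I redo it with a looser threshold.

```bash
python3 - <<'E'
from h import *
from collections import Counter
for f in("t4","t3","top0"):
  a=cv2.imread(f"pics/{f}.png")
  hsv=a[145:185,212:250]
  g=cv2.resize(hsv,None,fx=8,fy=8,interpolation=cv2.INTER_CUBIC)
  for th in(64,72,80):
    m=np.uint8(g.max(2)<th)*255
    c=max(cv2.findContours(m,cv2.RETR_EXTERNAL,cv2.CHAIN_APPROX_NONE)[0],key=cv2.contourArea)
    P=np.argwhere(cv2.drawContours(m*0,[c],-1,255,-1))[:,::-1]/8+[211.5625,144.5625]
    W=np.array([ray("top",*p,.2)[:2] for p in P[::5]])
    w,V=np.linalg.eigh(np.cov(W.T)); v=V[:,1]
    print(f,th,W.mean(0).round(4),np.degrees(np.arctan(v[1]/v[0])).round(2),np.sqrt(12*w).round(4))
# post from both views
for n,u,v in(("top",208.75,156.05),("side",234.25,152.25)): print(n,ray(n,u,v,.167))
E
```

```text
t4 64 [0.5361 0.1028] 61.19 [0.0181 0.0629]Traceback (most recent call last):
  File "<stdin>", line 11, in <module>
  File "h.py", line 5, in ray
    c=calibration(n); M=R.from_rotvec(c["rvec"]).as_matrix(); t=np.array(c["tvec"])
ValueError: time passes only in moves, steps and waits
```

The bar now measures 61.2° (63 x 18 mm, so the mask is sound) and the post about 61.4–62.8°, so they agree within about 1°. Now back to the pin to tighten.

```bash
T='python3 -m creep'
$T '[[45,[0.5,-0.1,0],[0,0,0]],[45,[1,-0.2,0],[0,0,0]],[45,[1,-0.2,0],[0,0,0]]]'
$T '[[45,[0.5,-0.1,0],[0,0,0]],[45,[1,-0.2,0],[0,0,0]],[45,[1,-0.2,0],[0,0,0]]]'
$T '[[45,[0.5,-0.1,0],[0,0,-0.02]],[45,[1,-0.2,0],[0,0,-0.04]],[45,[1,-0.2,0],[0,0,-0.06]],[45,[1,-0.2,0],[0,0,-0.08]],[45,[1,-0.2,0],[0,0,-0.1]],[45,[1,-0.2,0],[0,0,-0.109]],[45,[1,-0.2,0],[0,0,-0.109]]]'
python3 - <<'E'
from h import *
o=get_obs();M=rot();print(o["tool_pos"],M.round(3),np.degrees(np.arctan2(M[1,1],M[0,1])),o["q"].round(2))
print(M.T@(np.array([.5525,.003,.163])-o["tool_pos"])*10)
E
```

```text
time: 10.7
tool_pos: [0.4746, -0.2089, 0.2486]
orientation: [0.004, 0.861, 0.508, 0.002]
wrist_force: [-0.3, -0.2, 0.3]
width: 0.0448
time: 11.0
tool_pos: [0.5073, -0.1033, 0.2478]
orientation: [0.003, 0.859, 0.512, 0.003]
wrist_force: [-0.7, 0.5, -0.5]
width: 0.045
time: 11.7
tool_pos: [0.5371, -0.0041, 0.2475]
orientation: [0.004, 0.636, 0.772, 0.002]
wrist_force: [0.1, 0.6, 0.0]
width: 0.0451
[ 0.53705981 -0.00409616  0.24754368] [[-0.192  0.981  0.008]
 [ 0.981  0.192 -0.002]
 [-0.003  0.007 -1.   ]] 11.065520671534026 [-0.47  0.26  0.47  1.83 -0.13  1.08  0.24]
[0.04276458 0.15911503 0.84645882]
```

```bash
T='python3 -m creep'
$T '[[45,[0.04,0.16,0],[0,0,0]],[45,[0.04,0.16,0],[0,0,0.003]],[45,[0.04,0.16,0.3],[0,0,0.003]],[45,[0.04,0.16,0.6],[0,0,0.003]],[45,[0.04,0.16,0.84],[0,0,0.003]],[45,[0.04,0.16,0.84],[0,0,0.003]],[45,[0.04,0.16,0.84],[0,0,0.003]]]'
python3 - <<'E'
from h import *
o=get_obs();print(o["wrist_force"],o["ft_torque"])
E
$T '[[14,[0,0,0],[0,0,0]],[14,[0,0,0],[0,0,0]],[14,[0,0,0],[0,0,0]],[14,[0,0,0],[0,0,0]],[14,[0,0,0],[0,0,0]],[14,[0,0,0],[0,0,0]],[14,[0,0,0],[0,0,0]]]' 25
python3 - <<'E'
from h import *
o=get_obs();M=rot();print(o["tool_pos"],o["wrist_force"],o["ft_torque"],M.round(3))
d=o["tool_pos"][:2]-[.536,.102];print(np.hypot(*d),np.degrees(np.arctan2(d[1],d[0])),np.degrees(np.arctan2(M[1,1],M[0,1])))
E
```

```text
time: 12.4
tool_pos: [0.5524, 0.0028, 0.164]
orientation: [0.003, 0.643, 0.766, 0.001]
wrist_force: [0.4, 0.7, 0.5]
width: 0.0449
[0.37675873 0.66299811 0.48747344] [-0.06166174 -0.00630779 -0.02179927]
time: 13.1
tool_pos: [0.5525, 0.0028, 0.1646]
orientation: [0.003, 0.643, 0.766, 0.002]
wrist_force: [-1.7, 0.3, 5.9]
width: 0.0177
[0.55251263 0.00282791 0.16462067] [-1.67743688  0.34345516  5.936426  ] [-0.06876831  0.70038811  0.01915419] [[-0.172  0.985  0.007]
 [ 0.985  0.172 -0.002]
 [-0.003  0.007 -1.   ]]
0.10053740634571832 -80.54670201787629 9.93106842886652
```

```bash
cat > f.py <<'E'
from h import *
o=get_obs();M=rot();d=o["tool_pos"][:2]-[.536,.102];a=np.arctan2(d[1],d[0]);f=o["wrist_force"]
print("r %.4f nut %.3f yaw %.1f Ftan(ccw) %.2f Frad %.2f Fz %.1f t %.1f"%(np.hypot(*d),a+np.radians(104.8),np.degrees(np.arctan2(M[1,1],M[0,1])),-f[0]*np.sin(a)+f[1]*np.cos(a),f[0]*np.cos(a)+f[1]*np.sin(a),f[2],o["time"]), o["ft_torque"].round(2))
E
T='python3 -m creep'
$T '[[14,[0.005,-0.1,0],[0,0,0.016]],[14,[0.02,-0.199,0],[0,0,0.032]]]' >/dev/null; python3 f.py
$T '[[14,[0.005,-0.1,0],[0,0,0.016]],[14,[0.02,-0.199,0],[0,0,0.032]]]' >/dev/null; python3 f.py
$T '[[14,[0.003,-0.07,0],[0,0,0.011]],[14,[0.01,-0.14,0],[0,0,0.022]]]' >/dev/null; python3 f.py
```

```text
r 0.1001 nut 0.233 yaw -1.8 Ftan(ccw) 5.14 Frad -3.37 Fz -0.7 t 13.3 [ 0.52 -0.37  0.21]
r 0.0995 nut 0.036 yaw -13.5 Ftan(ccw) 3.33 Frad -4.14 Fz 0.0 t 13.5 [ 0.31 -0.07  0.3 ]
r 0.0991 nut -0.105 yaw -21.5 Ftan(ccw) 3.22 Frad -0.95 Fz 0.0 t 13.7 [-0.03  0.19  0.31]
```

```bash
T='python3 -m creep'
$T '[[14,[0.001,-0.05,0],[0,0,0.008]],[14,[0.005,-0.1,0],[0,0,0.016]]]' >/dev/null; python3 f.py
$T '[[14,[0.001,-0.05,0],[0,0,0.008]],[14,[0.005,-0.1,0],[0,0,0.016]]]' >/dev/null; python3 f.py
$T '[[14,[0.001,-0.05,0],[0,0,0.008]],[14,[0.005,-0.1,0],[0,0,0.016]]]' >/dev/null; python3 f.py
```

```text
r 0.0989 nut -0.206 yaw -27.4 Ftan(ccw) 2.03 Frad -1.34 Fz 0.4 t 13.9 [-0.07  0.4   0.3 ]
r 0.0986 nut -0.308 yaw -33.2 Ftan(ccw) 2.36 Frad 1.29 Fz 2.1 t 14.1 [-0.66  0.62  0.29]
r 0.0985 nut -0.407 yaw -39.1 Ftan(ccw) 2.66 Frad -2.06 Fz -0.9 t 14.3 [-0.15  0.25  0.19]
```

```bash
T='python3 -m creep'
$T '[[14,[0.001,-0.05,0],[0,0,0.008]],[14,[0.005,-0.1,0],[0,0,0.016]]]' >/dev/null; python3 f.py
$T '[[14,[0.001,-0.05,0],[0,0,0.008]],[14,[0.005,-0.1,0],[0,0,0.016]]]' >/dev/null; python3 f.py
```

```text
r 0.0983 nut -0.505 yaw -44.9 Ftan(ccw) 3.54 Frad -0.89 Fz -1.1 t 14.5 [-0.26  0.16  0.22]
r 0.0982 nut -0.602 yaw -50.8 Ftan(ccw) 3.37 Frad -0.16 Fz -0.8 t 14.7 [-0.39  0.13  0.22]
```

```bash
T='python3 -m creep'
$T '[[14,[0.001,-0.05,0],[0,0,0.008]],[14,[0.005,-0.1,0],[0,0,0.016]]]' >/dev/null; python3 f.py
$T '[[14,[0.001,-0.05,0],[0,0,0.008]]]' >/dev/null; python3 f.py
$T '[[14,[0.001,-0.05,0],[0,0,0.008]]]' >/dev/null; python3 f.py
```

```text
r 0.0980 nut -0.697 yaw -56.7 Ftan(ccw) 3.96 Frad 0.10 Fz -1.0 t 14.9 [-0.48  0.26  0.21]
r 0.0980 nut -0.742 yaw -59.7 Ftan(ccw) 4.52 Frad 1.27 Fz -1.4 t 15.0 [-0.61  0.43  0.17]
r 0.0980 nut -0.786 yaw -62.8 Ftan(ccw) 4.84 Frad 0.61 Fz -0.1 t 15.1 [-0.58  0.5   0.25]
```

```bash
T='python3 -m creep'
$T '[[14,[0.001,-0.05,0],[0,0,0.008]]]' >/dev/null; python3 f.py
$T '[[14,[0.001,-0.05,0],[0,0,0.008]]]' >/dev/null; python3 f.py
```

```text
r 0.0980 nut -0.830 yaw -65.8 Ftan(ccw) 3.74 Frad 1.26 Fz -0.0 t 15.2 [-0.67  0.65  0.22]
r 0.0980 nut -0.873 yaw -68.8 Ftan(ccw) 5.71 Frad -2.20 Fz -2.3 t 15.3 [-0.41 -0.12  0.18]
```

```bash
T='python3 -m creep'
$T '[[14,[0.001,-0.05,0],[0,0,0.008]]]' >/dev/null; python3 f.py
$T '[[14,[0.001,-0.05,0],[0,0,0.008]]]' >/dev/null; python3 f.py
```

```text
r 0.0979 nut -0.916 yaw -71.9 Ftan(ccw) 4.62 Frad 1.78 Fz 1.1 t 15.4 [-0.68  0.52  0.23]
r 0.0979 nut -0.958 yaw -74.9 Ftan(ccw) 4.99 Frad 1.51 Fz 1.6 t 15.5 [-0.71  0.73  0.14]
```

```bash
T='python3 -m creep'
$T '[[14,[0,-0.05,0],[0,0,0.004]]]' >/dev/null; python3 f.py
$T '[[14,[0,-0.05,0],[0,0,0.004]]]' >/dev/null; python3 f.py; python3 -c "
from h import *;print(get_obs()['q'].round(2))"
```

```text
r 0.0979 nut -0.997 yaw -76.5 Ftan(ccw) 7.37 Frad -0.00 Fz 0.6 t 15.6 [-0.93  0.17  0.01]
r 0.0978 nut -1.033 yaw -78.1 Ftan(ccw) 7.53 Frad -0.46 Fz -0.7 t 15.7 [-0.88  0.04 -0.02]
[-0.97  0.22  0.79  2.14 -0.19  0.83 -1.43]
```

```bash
T='python3 -m creep'
$T '[[14,[0,-0.05,0],[0,0,0.005]]]' >/dev/null; python3 f.py
$T '[[14,[0,-0.04,0],[0,0,0.005]]]' >/dev/null; python3 f.py
```

```text
r 0.0978 nut -1.068 yaw -80.1 Ftan(ccw) 7.57 Frad 0.04 Fz -0.0 t 15.8 [-0.84  0.11  0.05]
r 0.0978 nut -1.095 yaw -82.0 Ftan(ccw) 5.37 Frad 0.37 Fz -0.5 t 15.9 [-0.6   0.24  0.17]
```

```bash
T='python3 -m creep'
$T '[[14,[0,-0.04,0],[0,0,0.004]],[14,[0.001,-0.06,0],[0,0,0.007]],[14,[0.001,-0.06,0],[0,0,0.007]]]' >/dev/null; python3 f.py
$T '[[14,[0,0,0],[0,0,0]]]' >/dev/null; python3 f.py
```

```text
r 0.0977 nut -1.145 yaw -84.7 Ftan(ccw) 4.41 Frad 1.19 Fz 2.5 t 16.2 [-0.3   0.62  0.05]
r 0.0977 nut -1.144 yaw -84.7 Ftan(ccw) -0.79 Frad -1.67 Fz -2.7 t 16.3 [1.03 0.28 0.17]
```

```bash
T='python3 -m creep'
$T '[[14,[0,-0.025,0],[0,0,0.004]],[14,[0,-0.05,0],[0,0,0.007]]]' >/dev/null; python3 f.py
```

```text
r 0.0977 nut -1.186 yaw -87.4 Ftan(ccw) 6.35 Frad 1.34 Fz 2.3 t 16.5 [-0.67  0.57  0.15]
```

```bash
T='python3 -m creep'
$T '[[14,[0,-0.03,0],[0,0,0.003]],[14,[0.001,-0.06,0],[0,0,0.006]]]' >/dev/null; python3 f.py
```

```text
r 0.0976 nut -1.235 yaw -89.7 Ftan(ccw) 7.35 Frad 1.96 Fz 6.5 t 16.7 [-0.91  0.89  0.1 ]
```

```bash
T='python3 -m creep'
$T '[[14,[0,-0.03,0],[0,0,0.003]],[14,[0.001,-0.06,0],[0,0,0.006]]]' >/dev/null; python3 f.py
```

```text
r 0.0976 nut -1.282 yaw -92.1 Ftan(ccw) 8.40 Frad 2.49 Fz 7.3 t 16.9 [-1.01  0.89  0.04]
```

```bash
T='python3 -m creep'
$T '[[14,[0,-0.03,0],[0,0,0.003]],[14,[0.001,-0.06,0],[0,0,0.006]]]' >/dev/null; python3 f.py
```

```text
r 0.0976 nut 4.956 yaw -94.4 Ftan(ccw) 9.55 Frad 2.61 Fz 7.5 t 17.1 [-1.1   0.9  -0.06]
```

Force rises steadily to 9.5 N, inside the 8–12 N band. I let go, lift and back away, then check.

```bash
T='python3 -m creep'
$T '[[45,[0,0,0],[0,0,0]],[45,[0,0,0],[0,0,0]],[45,[0,0,0],[0,0,0]],[45,[0,0,-0.3],[0,0,0]],[45,[0,0,-0.6],[0,0,0]],[45,[0,0,-0.85],[0,0,0]],[45,[0,0,-0.85],[0,0,0]]]'; python3 f.py
$T '[[45,[0,0.5,0],[0,0,0]],[45,[0,1,0],[0,0,0]],[45,[0,1,0],[0,0,0]]]'
$T '[[45,[0,0.5,0],[0,0,0]],[45,[0,1,0],[0,0,0]],[45,[0,1,0],[0,0,0]]]'
$T '[[45,[0,0.5,0],[0,0,0]],[45,[0,1,0],[0,0,0]],[45,[0,1,0],[0,0,0]]]'
$T '[[45,[0,0.5,0],[0,0,0]],[45,[0,1,0],[0,0,0]],[45,[0,1,0],[0,0,0]]]'
python3 - <<'E'
from h import *
cv2.imwrite("pics/t5.png",read_camera("top")[:,:,::-1]);cv2.imwrite("pics/s5.png",read_camera("side")[:,:,::-1])
for f in("t5","t4","top0"):
  a=cv2.imread(f"pics/{f}.png");g=cv2.resize(a[145:185,212:250],None,fx=8,fy=8,interpolation=cv2.INTER_CUBIC)
  m=np.uint8(g.max(2)<64)*255
  c=max(cv2.findContours(m,cv2.RETR_EXTERNAL,cv2.CHAIN_APPROX_NONE)[0],key=cv2.contourArea)
  (cx,cy),(w,h),an=cv2.minAreaRect(c);b=cv2.boxPoints(((cx,cy),(w,h),an))/8+[211.5625,144.5625]
  b=[ray("top",*p,.2)[:2] for p in b];e=max(b[0]-b[1],b[1]-b[2],key=lambda v:np.hypot(*v))
  mm=cv2.moments(c);C=ray("top",mm["m10"]/mm["m00"]/8+211.5625,mm["m01"]/mm["m00"]/8+144.5625,.2)
  print(f,C.round(4),np.degrees(np.arctan(e[1]/e[0])).round(2),np.hypot(*e).round(4))
for n,u,v in(("top",208.75,156.05),("side",234.25,152.25)): print(n,ray(n,u,v,.167))
a=cv2.imread("pics/t5.png")[145:195,200:240];b=cv2.imread("pics/s5.png")[140:190,222:262]
f=lambda x:cv2.convertScaleAbs(cv2.resize(x,None,fx=10,fy=10,interpolation=cv2.INTER_CUBIC),alpha=1.6)
cv2.imwrite("pics/c5.png",np.hstack([f(a),f(b)]))
E
```

```text
time: 17.8
tool_pos: [0.4386, 0.1061, 0.2522]
orientation: [0.009, 0.999, -0.038, 0.011]
wrist_force: [0.1, -0.8, -0.4]
width: 0.0453
r 0.0975 nut 4.929 yaw -94.4 Ftan(ccw) 0.76 Frad -0.12 Fz -0.4 t 17.8 [ 0.    0.18 -0.05]
time: 18.1
tool_pos: [0.4299, 0.001, 0.2535]
orientation: [0.008, 0.999, -0.042, 0.01]
wrist_force: [-0.0, -1.1, 0.2]
width: 0.045
time: 18.4
tool_pos: [0.4204, -0.1034, 0.2548]
orientation: [0.009, 0.999, -0.045, 0.011]
wrist_force: [-0.3, 0.6, -0.7]
width: 0.045
time: 18.7
tool_pos: [0.4101, -0.208, 0.2563]
orientation: [0.01, 0.999, -0.048, 0.011]
wrist_force: [-0.6, -0.4, 0.1]
width: 0.0448
time: 19.0
tool_pos: [0.3981, -0.313, 0.2578]
orientation: [0.012, 0.999, -0.052, 0.01]
wrist_force: [-0.1, -0.3, -0.8]
width: 0.0455
t5 [0.5366 0.1035 0.2   ] 62.68 0.0633
t4 [0.5361 0.1028 0.2   ] 62.68 0.0636
top0 [0.5353 0.1019 0.2   ] 15.12 0.0674
top [0.57547311 0.17472412 0.167     ]
side [0.57417733 0.1758458  0.167     ]
```

View pics/c5.png

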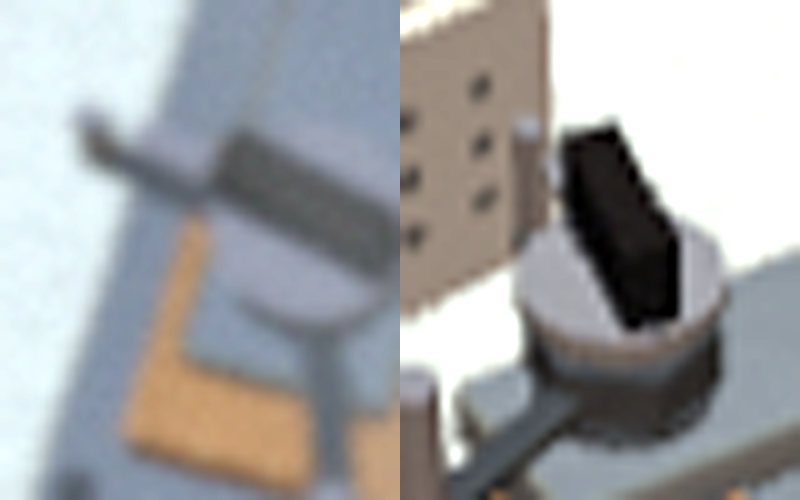

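The screw has not moved since it was set: the bar reads 62.7° before and after tightening. The post is at the same pixels, 61.3° (top) and 62.4° (side), 82 mm from the axis where it should be 81. Handing in.

```bash
python3 -c "
from rig import *
print(finish_job())"
```

```text
the job is handed in; nothing more can be done
None
```

The height stop is reset and the job is handed in at about 19 s. I backed the jam nut off 0.42 rad, turned the knob about 46° anticlockwise to the marker post, and retightened the nut by feel.

- **Pointer:** it lies at 61.1–62.7° (gripper yaw and top-camera fits). The post is at 61.3° in the top camera and 62.4° in the side camera, so they agree to about 1°. The bar read the same 62.7° before and after tightening, so the screw did not move.
- **Nut:** the last three readings while turning rose steadily through 7.4, 8.4 and 9.5 N, about 2.3 N per 0.1 rad as expected. I stopped there, inside the 8–12 N band, at about −1.33 rad.
- **Surroundings:** the post stayed at the same pixels throughout. I did not measure the mug, carton or basket again at the end, but no wrist force suggested contact with them. The arm ended clear of everything, touching nothing.

**Disagreements:**
- The nut got tight farther round than the "about 1 rad" given.
- Single force readings on the way were uneven. One showed 7.5 N near −1.0 rad, then readings dropped to about 4–5 N, so I judged tightness by the steady rise at the end.
- I did not test the lock by trying to turn the knob afterwards.

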